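# Clamp the seat nest in the vice to the set force

## Task

Clamp the blue seat nest in the small green bench vice, ready for seating seals: lay it flat on the vice's steel bed between the two low jaws, long sides along the jaws, and slide it gently along the bed until its end rests against the brass button of the end stop. Then turn the vice's crank clockwise (as seen from the crank's end) until the orange force tab pops up out of the near jaw, stop there so the nest is not crushed by over-tightening, and let go of everything. Leave the seal cup, the standing cannula and the caliper where they are.

Things in the scene. Friction and masses are not known exactly. Their poses are not given: they have to be found in the camera images.
- seat_nest: loose blue machined block with four round seats in its top, 52 (its x) x 106 (its y) x 24 mm high, seat rims to 29 mm; 0.15 to 0.27 kg; origin at the centre of its underside, z up. Grip it across the 52 mm, high on its sides, so that the fingertips stay above the jaws (11 mm high). Either end may face the stop.
- vice: small green vice bolted to the table; origin at the table under its middle; x runs along the spindle from the crank over the near jaw to the far jaw, y to the left along the jaws, z up. Flat steel bed 84 mm wide, top at z = 50 mm, open at both ends of the jaws. Jaws 90 mm wide in y, only 11 mm above the bed: the nest stands 13 mm proud of them.
- bed_centre (a point): point on the bed's top surface, at x = +30 mm, y = 0 in the vice's frame, axes as the vice's: where the middle of the nest's underside goes between the open jaws. The far jaw's face is at x = +60 mm, but may be bolted up to 2 mm either way; the near pad's at about x = -3 mm (up to 3 mm either way at the start), so the opening is 58 to 68 mm.
- end_stop: rigid dark bracket on the -y side of the vice with a brass button, 14 mm across, 11 mm above the bed, at x = +32 mm in the vice's frame; its face looks to +y at y = -53 mm, so the nest's origin is at y = 0 in the vice's frame when its end touches. Origin at the table, at x = +32 mm, y = 0 in the vice's frame. Do not ram the nest into it.
- jaw_pad: steel pad 90 x 8 x 11 mm on the front of the near jaw, that presses the nest; origin mid-width at the foot of its clamping face, axes as the vice's. A preloaded spring holds it forward until the clamping force is about 50 N; then it gives way, 2 mm at most (62 N), and drives the tab up. After that it is solid, the force climbs steeply, and 90 N spoils the nest.
- spindle (a point): point on the crank's axis (parallel to the vice's x), at x = -164 mm, y = 0, z = 72 mm in the vice's frame, at mid-length of the grip. Clockwise seen from the crank end (the top goes to the right, -y) closes the jaw by 10 mm a turn. The crank is stiff: about 5 N at the grip when free, 7 N when the tab is out; it stays where it is left. From start to tab 0.7 to 1.8 turns.
- grip_mid (a point): middle of the crank's grip, a black sleeve 19 mm in diameter, 46 mm long, lying along the vice's x, that spins freely on its pin (ignore its axes). It circles the spindle at 42 mm radius (z 30 to 114 mm), starting up to 105 degrees either side of the top. It can be pinched from above across its diameter and led round with the tool pointing down all the time.
- force_tab (a joint): orange indicator tab, 26 mm wide with a black top edge, in a slot on the block of the near jaw (100 mm high over the table, 45 mm behind the pad): its height above the slot in metres. 0 = flush, hidden, set force not reached; it pops up quickly when the set force is reached: over 6 mm = out, 14 mm at most.
- crate_main: fixed grey basin full of black rods, an obstacle: about 500 mm (away from the robot) x 350 mm, up to 0.2 m high, between the nest's place and the vice; origin at the centre of its underside. Carry the nest past its front or well above it, and keep the gripper's body clear of its right-hand side.
- plug_cup: bystander: small clear cup of seals, 61 mm in diameter, 48 mm high, loose; origin at the centre of its underside
- cannula_1: bystander: clear violet cannula standing on its head, 124 mm high, loose, easily tipped; origin at the centre of its underside
- caliper: bystander: digital caliper lying flat, 232 mm long (its y), loose; origin at the centre of its underside

How it is judged:
By the outcome, as a careful person would: the job done as asked, in the order asked, and still so for the second after the job is handed in, with the robot touching nothing.
It also fails if it takes over 72 s, if anything falls off the work surface, if the arm or the gripper's body presses on something with over 40 N, if the wrist force passes 120 N, or if a joint passes its speed limit or range.

## Robot

A 6-joint arm with a two-finger parallel gripper is mounted at the origin on a cart in front of the work surface, level with it; the furniture and walls round the work are solid. World frame = base frame: x ahead of the robot, y to its left, z up, the work surface at z = 0. Lengths are in mm, angles in rad, forces in N, time in s.
With the tool pointing down it reaches from about 350 to 775 mm from the base axis. Payload 7.3 kg.
Tool frame: the origin (TCP) lies between the finger pads, 19 mm behind the fingertips; this is the grasp point; z points along the fingers, y is the line along which they close (so a half turn about z gives the same grasp; the last joint's range is limited). The gripper opens to 92 mm and grips with 3 to 60 N. Pads are 19 mm wide; open, the fingers measure 130 mm over their backs; the gripper's body (75 mm by 190 mm) begins 47 mm behind the grasp point.
Start: joints at [-1.373, 0.342, 1.524, -0, 1.275, -0.146], TCP at [176.983, -494.288, 245.541] pointing down, gripper open.
Joint ranges: [-2.53, 2.53], [-0.77, 2.02], [0.04, 2.7], [-1, 4.14], [0.28, 2.66], [-3.11, 3.11]. Speed limits (rad/s): [2.57, 2.57, 3.14, 3.14, 3.14, 3.14].

## Interface

Orientations are given as [roll, pitch, yaw] about the fixed x, y, z axes, in that order (R = Rz(yaw) Ry(pitch) Rx(roll)).
In Python, from plant import get_obs, vision, workorder gives the robot as it stands.
- The arm moves only by the shell command python3 -m pendant 'ROWS' [OPENING]. ROWS is a JSON object of lists of equal length, an entry for each row: "dp": the shift along the tool's x, y, z in m, a list of three; "rotation": the turn, a rotation vector about the tool's x, y, z in rad, a list of three. A call has 1 to 8 rows; each row is the pose to reach, as a shift and turn from the pose commanded when the call began, along the tool's axes at that moment; what a row does not reach only later rows make up. A row lasts 1/8 s, in which the tool goes at most 62.5 mm and 10.7 degrees, less where a joint would pass 70% of its speed; a pose out of reach is approached as far as the arm can. A call with a gripper value outside its range is refused whole. OPENING is the finger opening in m, from 0 to 0.0918, set as the call begins (- or left out, the last holds). The fingers move at their own pace and stop on an object; the grip force is fixed at half the most. Time passes only in rows, so rows that repeat a pose let the fingers close. It gives the time, the measured TCP pose, the force, the opening and the grip force at its end, in the units of the state.
- get_obs(): the state, without advancing time (a new reading comes with each control period).
- vision.capture(name): name is "scene" or "top" or "wrist"; returns a dict with "pixels" (480x640x3 uint8, red, green, blue), "vfov" (degrees; the focal length in pixels is half the picture's height over the tangent of half this angle, whatever the lens; pixels are square), "cx", "cy" (the principal point, pixels), "pose" (4x4, takes a point from camera to world coordinates); the wrist camera has in their place "T_tool_cam" (4x4, takes a point from camera to tool coordinates, whose origin is the TCP and whose axes are the flange's). Camera axes: x right, y up, looking along -z (the intrinsics and any distortion apply to the point x, -y, -z); pixel columns grow to the right and rows downward; lengths in mm; the calibration is good to about 2 mm. A picture is of the moment at which its call begins: read the wrist's pose just before it. There is no depth.
- workorder.close_job(): hands the job in; it is judged then, once.
The state is a dict: "time": time; "joint_positions": joint angles; "dq": joint speeds; "tau": joint torques, N m; "tool_pos": TCP position; "tcp_rot": TCP orientation; "contact_force": force on the tool from outside, world axes, zero at the start; "moment": the same for the moment, N m; "grip_width": finger opening in mm; "finger_force": force on a finger pad.
Only numpy, scipy, OpenCV 4.12 (cv2) and the standard library are available. Lean on these libraries where they do the work, as an engineer would, in place of code of your own. Each camera call takes 0.05 s, during which the arm holds its last target. There are 200 camera calls.

## Working session

There is one attempt and no reset: what is moved stays moved. The work goes in short steps, Python scripts to look and compute and a shell command to move; the robot and the scene stay as the last step left them, time stands still between calls to the robot, and variables do not carry over. Pictures are saved under pics/ and viewed, at most 10 in all, crops included, and the job is handed in when it is done.

```bash
ls; mkdir -p pics
python3 - <<'E'
from plant import get_obs, vision
import cv2,numpy as np
print(get_obs())
for n in ["scene","top"]:
    c=vision.capture(n); print(n,c["vfov"],c["cx"],c["cy"],np.round(c["pose"],3).tolist(),[k for k in c])
    cv2.imwrite(f"pics/{n}0.png",c["pixels"][:,:,::-1])
    np.save(f"{n}.npy",c,allow_pickle=True)
E
```

```text
pics
{'time': 0.0, 'joint_positions': array([-1.37300792e+00,  3.42730297e-01,  1.52502141e+00,  1.60809883e-05,
        1.27539042e+00, -1.45979345e-01]), 'dq': array([ 0.0007251 ,  0.00123102, -0.00026476,  0.00102778, -0.00348982,
        0.00015636]), 'tau': array([-9.75876719e-04, -4.31244242e+01, -2.44223642e+01,  7.18094129e-02,
        5.58630866e-02, -1.15667140e-04]), 'tool_pos': array([ 176.90487801, -493.89616113,  244.83947681]), 'tcp_rot': array([-3.14006190e+00, -2.40601414e-04,  3.43762877e-01]), 'contact_force': array([-0.24341492,  0.2616881 , -0.4310823 ]), 'moment': array([0.02970036, 0.01916311, 0.0411222 ]), 'finger_force': 0.0, 'grip_width': 91.85876838778528}
scene 44.566234624411265 320.0865855547863 244.509847716681 [[-0.682, 0.344, -0.646, -647.514], [-0.732, -0.315, 0.604, 1115.149], [0.004, 0.884, 0.467, 967.179], [0.0, 0.0, 0.0, 1.0]] ['pixels', 'vfov', 'cx', 'cy', 'pose']
top 47.95046048100893 327.5152959953622 245.19507250890183 [[-0.015, 0.983, -0.183, 262.008], [-1.0, -0.018, -0.013, -18.533], [-0.016, 0.183, 0.983, 1794.982], [0.0, 0.0, 0.0, 1.0]] ['pixels', 'vfov', 'cx', 'cy', 'pose']
```

View pics/scene0.png

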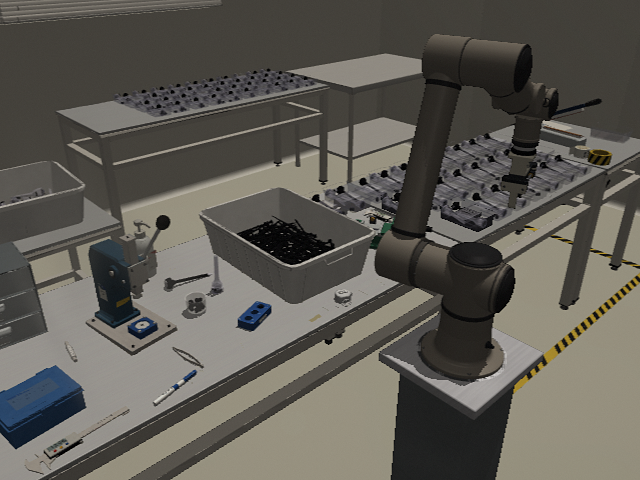

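View pics/top0.png

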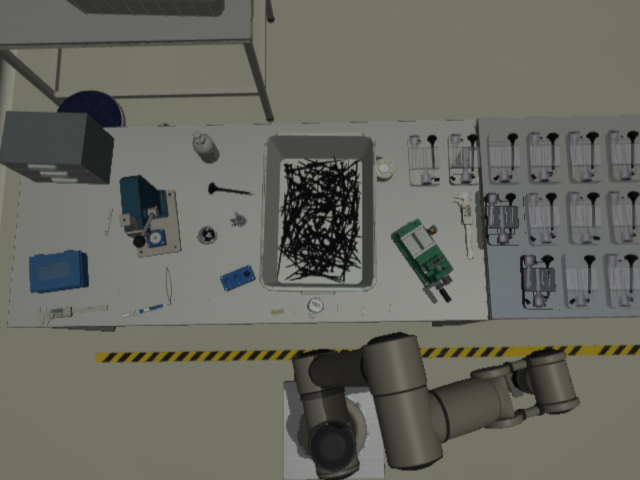

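The scene view shows the blue nest left of the crate at (255,315). In the top view the nest is at about (238,277), the green vice is at about (423,252) and its crank is at about (443,292). The end stop is not yet clear. I'll measure the nest and crop the vice.

```bash
cat > h.py <<'E'
import numpy as np,cv2
from scipy.spatial.transform import Rotation as R
from plant import get_obs,vision
def cap(n):
    o=get_obs(); c=vision.capture(n)
    if n=="wrist":
        T=np.eye(4);T[:3,:3]=R.from_euler("xyz",o["tcp_rot"]).as_matrix();T[:3,3]=o["tool_pos"]
        c["pose"]=T@c["T_tool_cam"]
    return c
def f(c): return 240/np.tan(np.radians(c["vfov"]/2))
def ray(c,u,v,z):
    d=c["pose"][:3,:3]@np.array([(u-c["cx"])/f(c),-(v-c["cy"])/f(c),-1]); o=c["pose"][:3,3]
    return o+d*(z-o[2])/d[2]
def proj(c,p):
    q=c["pose"][:3,:3].T@(np.asarray(p)-c["pose"][:3,3]); return c["cx"]+f(c)*q[0]/-q[2], c["cy"]-f(c)*q[1]/-q[2]
def blue(c,box):
    u0,v0,u1,v1=box; h=cv2.cvtColor(c["pixels"],cv2.COLOR_RGB2HSV)
    m=cv2.inRange(h,(105,120,40),(125,255,255)); k=np.zeros_like(m);k[v0:v1,u0:u1]=m[v0:v1,u0:u1]; return k
E
python3 - <<'E'
from h import *
c=np.load("top.npy",allow_pickle=True).item()
m=blue(c,(205,255,262,300)); pts=cv2.findNonZero(m)
r=cv2.boxPoints(cv2.minAreaRect(pts)); print(r)
print([ray(c,u,v,24).round(0) for u,v in r])
for p in [(402,233),(434,219),(453,266),(420,285),(423,252),(447,296),(432,229)]: print(p,ray(c,*p,60).round(0))
cv2.imwrite("pics/v.png",cv2.resize(c["pixels"][205:315,375:485,::-1],(600,600),interpolation=cv2.INTER_CUBIC))
E
```

```text
[[219.65387 276.73077]
 [249.02664 264.6361 ]
 [254.7219  278.46747]
 [225.34912 290.56213]]
[array([491., 365.,  24.]), array([530., 267.,  24.]), array([484., 248.,  24.]), array([445., 345.,  24.])]
(402, 233) [ 621. -240.   60.]
(434, 219) [ 666. -346.   60.]
(453, 266) [ 509. -400.   60.]
(420, 285) [ 449. -290.   60.]
(423, 252) [ 556. -305.   60.]
(447, 296) [ 412. -375.   60.]
(432, 229) [ 632. -338.   60.]
```

View pics/v.png

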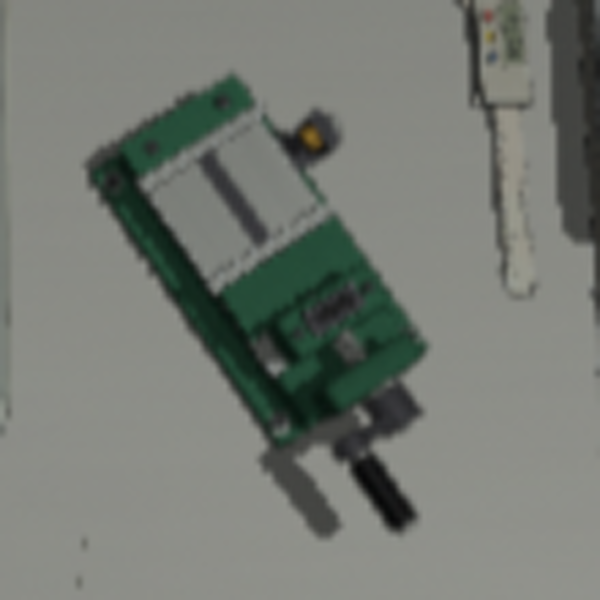

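The vice yaw is about +30°, with the end stop's brass button at about (433,230) in the full top picture. The crank grip is at the lower right, to the right of the spindle (crop 385,490). Next I'll check the wrist camera geometry and plan a viewpoint.

```bash
cat >> h.py <<'E'
def rel(p,yaw):
    "shift and turn (tool axes) to reach position p with tool down at yaw (deg)"
    o=get_obs(); A=R.from_euler("xyz",o["tcp_rot"]); B=R.from_euler("xyz",[np.pi,0,np.radians(yaw)])
    dp=A.inv().apply(np.asarray(p)-o["tool_pos"])/1000; rv=(A.inv()*B).as_rotvec()
    print("dp",dp.round(4),"rot",rv.round(4),"rows",np.ceil([np.linalg.norm(dp)/.0625,np.degrees(np.linalg.norm(rv))/10.7]),"t",o["time"])
E
python3 - <<'E'
from h import *
c=cap("wrist"); print(c["vfov"],c["cx"],c["cy"]);print(c["T_tool_cam"].round(3))
t=np.load("top.npy",allow_pickle=True).item()
for n,p,z in [("crateL",(263,213),200),("crateR",(376,213),200),("front",(320,291),200),("back",(320,134),200),("cann",(238,218),0),("cannt",(240,218),124),("cup",(207,236),48)]: print(n,ray(t,*p,z).round(0))
v=np.array([575,-305,50])
for yaw in (30,):
  for p in [(480,-360,330),(560,-330,300)]:
    rel(p,yaw)
    T=np.eye(4);T[:3,:3]=R.from_euler("xyz",[np.pi,0,np.radians(yaw)]).as_matrix();T[:3,3]=p
    c["pose"]=T@c["T_tool_cam"]
    print([np.round(proj(c,q)) for q in [(600,-290,50),(640,-265,61),(430,-390,72),(620,-340,61)]])
E
```

```text
71.26459510534175 317.4743720930356 241.14008738244374
[[   0.       0.967    0.254   68.455]
 [   1.      -0.      -0.       0.28 ]
 [  -0.       0.254   -0.967 -140.029]
 [   0.       0.       0.       1.   ]]
crateL [662. 198. 200.]
crateR [ 655. -145.  200.]
front [421.  28. 200.]
back [913.  21. 200.]
cann [696. 311.   0.]
cannt [666. 282. 124.]
cup [625. 404.  48.]
dp [ 0.3305 -0.0241 -0.0849] rot [-0.0011 -0.0003 -0.1798] rows [6. 1.] t 0.15
[array([317.,  90.]), array([315.,  42.]), array([318., 258.]), array([364.,  96.])]
dp [ 0.4159 -0.0253 -0.0549] rot [-0.0011 -0.0003 -0.1798] rows [7. 1.] t 0.15
[array([304., 166.]), array([302., 121.]), array([307., 332.]), array([352., 173.])]
```

```bash
python3 -m pendant '{"dp":[[0.416,-0.025,-0.055],[0.416,-0.025,-0.055],[0.416,-0.025,-0.055],[0.416,-0.025,-0.055],[0.416,-0.025,-0.055],[0.416,-0.025,-0.055],[0.416,-0.025,-0.055],[0.416,-0.025,-0.055]],"rotation":[[0,0,-0.18],[0,0,-0.18],[0,0,-0.18],[0,0,-0.18],[0,0,-0.18],[0,0,-0.18],[0,0,-0.18],[0,0,-0.18]]}'
python3 -m pendant '{"dp":[[0,0,0],[0,0,0],[0,0,0]],"rotation":[[0,0,0],[0,0,0],[0,0,0]]}'
python3 - <<'E'
from h import *
c=cap("wrist"); np.save("w1.npy",c,allow_pickle=True)
cv2.imwrite("pics/w1.png",c["pixels"][:,:,::-1]); print(get_obs()["tool_pos"])
E
```

```text
time: 1.15
tool_pos: [562.7, -328.4, 299.7]
tcp_rot: [-3.141, -0.0, 0.528]
contact_force: [-0.6, 0.5, -1.1]
grip_width: 91.8
finger_force: 0.0
time: 1.52
tool_pos: [559.3, -331.3, 300.8]
tcp_rot: [3.141, 0.0, 0.522]
contact_force: [0.1, -0.1, 0.2]
grip_width: 91.6
finger_force: 0.0
[ 559.42460197 -331.22682604  300.7919586 ]
```

View pics/w1.png

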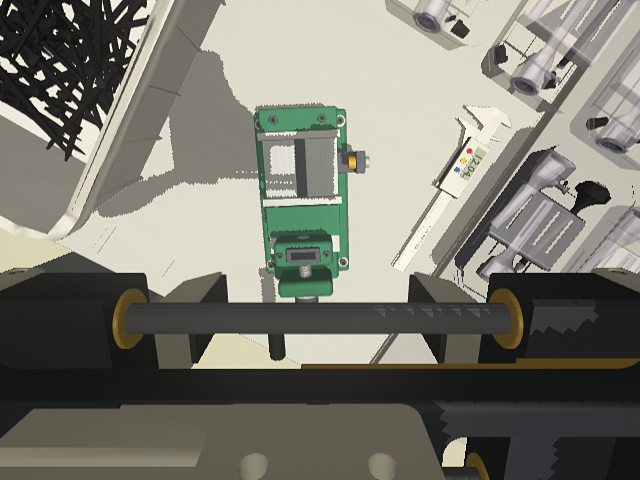

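The wrist view shows the vice. The far jaw is near v≈133, the bed spans u 264–338, the near pad is at v≈200, the brass button is at (352,161), the tab slot is at about (301,256) and the grip end is at (277,355). I'll zoom in for edges.

Run:
```python
from h import *
c=np.load("w1.npy",allow_pickle=True).item()
cv2.imwrite("pics/w1c.png",cv2.resize(c["pixels"][95:215,240:390,::-1],(750,600),interpolation=cv2.INTER_NEAREST))
```

```text
(no output)
```

View pics/w1c.png

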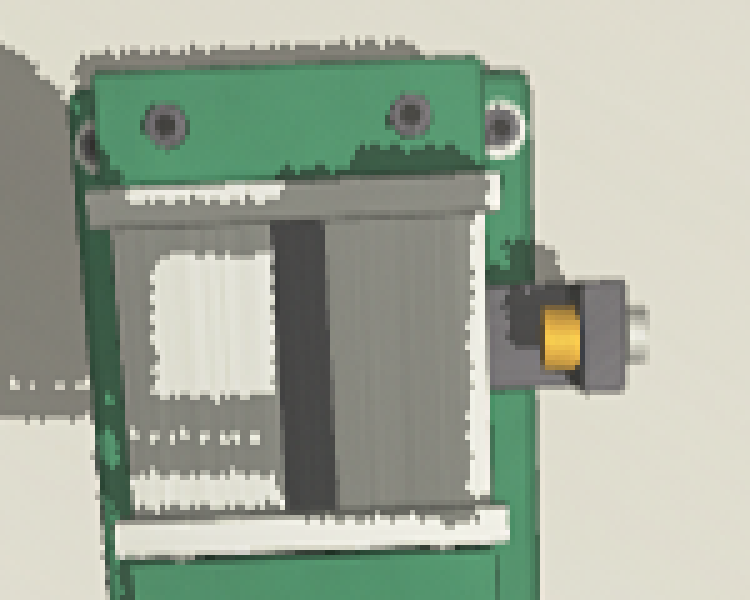

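```bash
cat > fit.py <<'E'
from h import *
from scipy.optimize import least_squares
c=np.load("w1.npy",allow_pickle=True).item()
P=lambda s,u,v:(240+u/5-.4,95+v/5-.4)
obs=[((0,45,61,'f'),P(0,88,226)),((0,-45,61,'f'),P(0,499,208)),((0,45,61,'n'),P(0,115,522)),((0,-45,61,'n'),P(0,510,507)),
((0,42,50,'f'),P(0,112,227)),((0,-42,50,'f'),P(0,489,210)),((0,42,50,'n'),P(0,131,515)),((0,-42,50,'n'),P(0,492,498)),((32,-53,61,''),P(0,541,338)),((32,-53,61,''),P(0,541,338))]
def res(q,full=False):
    x,y,a,fo,no=q; r=[]
    for (X,Y,Z,k),(u,v) in obs:
        X={'f':fo,'n':no,'':X}[k]; ca,sa=np.cos(a),np.sin(a)
        pu=proj(c,(x+ca*X-sa*Y,y+sa*X+ca*Y,Z)); r+=[pu[0]-u,pu[1]-v]
    return np.array(r+[(fo-60)/2,(no+3)/3])
s=least_squares(res,[575,-305,.52,60,-3],loss="soft_l1")
print(s.x.round(3),np.degrees(s.x[2]).round(2)); print(res(s.x).round(1))
np.save("vice.npy",s.x)
E
python3 fit.py
python3 - <<'E'
from h import *
q=np.load("vice.npy"); c=np.load("w1.npy",allow_pickle=True).item()
V=lambda X,Y:np.array([q[0]+np.cos(q[2])*X-np.sin(q[2])*Y,q[1]+np.sin(q[2])*X+np.cos(q[2])*Y])
print("bed",V(30,0),"spindle",V(-164,0))
for z in (60,70,80,90,100): 
    p=ray(c,276.5,350,z); d=p[:2]-q[:2]; ca,sa=np.cos(q[2]),np.sin(q[2]); x=ca*d[0]+sa*d[1];y=-sa*d[0]+ca*d[1]; print(z,x,y,np.hypot(y,z-72))
# next viewpoint above nest (camera ahead of TCP by 68+)
rel((440,265,300),112)
E
```

```text
[ 5.71711e+02 -3.03884e+02  5.64000e-01  5.99570e+01 -4.42300e+00] 32.32
[ 0.  -0.   0.7 -0.1 -0.4 -0.1 -0.1 -0.4 -0.4  0.  -0.7  0.1  0.5 -0.
  0.2  0.3  0.1  0.1  0.1  0.1 -0.  -0.5]
bed [ 597.06156396 -287.84262557] spindle [ 433.1252805  -391.57735921]
60 -199.1979056161967 43.09060101974803 44.73030176785207
70 -192.83257524770528 41.44037834554728 41.48861238246109
80 -186.4672448792139 39.79015567134662 40.58640767978853
90 -180.1019145107225 38.13993299714596 42.174097370622924
100 -173.73658414223112 36.4897103229453 45.99455358466327
dp [ 0.194  -0.5763  0.0006] rot [ 2.0000e-04  2.0000e-04 -1.4324e+00] rows [10.  8.] t 1.575
```

Run:
```python
from h import *
rel((508,250,300),112)
```

```text
dp [ 0.2454 -0.5294  0.0006] rot [ 2.0000e-04  2.0000e-04 -1.4324e+00] rows [10.  8.] t 1.575
```

```bash
python3 -m pendant '{"dp":[[0.022,-0.05,0],[0.044,-0.1,0],[0.066,-0.15,0],[0.09,-0.2,0],[0.113,-0.25,0],[0.136,-0.3,0],[0.16,-0.35,0],[0.185,-0.4,0]],"rotation":[[0,0,-0.15],[0,0,-0.3],[0,0,-0.45],[0,0,-0.6],[0,0,-0.75],[0,0,-0.9],[0,0,-1.05],[0,0,-1.2]]}'
python3 - <<'E'
from h import *
rel((508,250,300),112)
E
```

```text
time: 2.58
tool_pos: [519.9, 109.6, 300.9]
tcp_rot: [3.141, 0.0, 1.728]
contact_force: [-0.4, 0.2, 0.5]
grip_width: 91.7
finger_force: 0.0
dp [0.1405 0.0102 0.0009] rot [ 0.0008  0.0003 -0.227 ] rows [3. 2.] t 2.575
```

```bash
python3 -m pendant '{"dp":[[0.05,0.003,0],[0.1,0.007,0],[0.14,0.01,0],[0.14,0.01,0],[0.14,0.01,0],[0.14,0.01,0]],"rotation":[[0,0,-0.1],[0,0,-0.2],[0,0,-0.227],[0,0,-0.227],[0,0,-0.227],[0,0,-0.227]]}'
python3 - <<'E'
from h import *
c=cap("wrist"); np.save("w2.npy",c,allow_pickle=True)
m=blue(c,(0,0,640,290)); n,l,st,ce=cv2.connectedComponentsWithStats(m)
i=1+np.argmax(st[1:,4]); print(st[i],ce[i]); k=(l==i).astype(np.uint8)
r=cv2.boxPoints(cv2.minAreaRect(cv2.findNonZero(k)));print(r)
W=np.array([ray(c,u,v,24)[:2] for u,v in r]); print(W.round(1),W.mean(0)); e=W-np.roll(W,1,0); print(np.hypot(*e.T),np.degrees(np.arctan2(e[:,1],e[:,0])))
cv2.imwrite("pics/w2.png",c["pixels"][:,:,::-1]); print(get_obs()["tool_pos"])
E
```

```text
time: 3.32
tool_pos: [509.2, 246.9, 300.6]
tcp_rot: [-3.142, 0.0, 1.949]
contact_force: [-0.1, 0.5, -0.3]
grip_width: 92.0
finger_force: 0.0
[ 299  110   44   89 3050] [321.03114754 151.87639344]
[[298.99997 198.     ]
 [298.99997 110.00001]
 [341.99997 110.     ]
 [341.99997 198.     ]]
[[483.  251.3]
 [446.4 347.3]
 [493.  365.8]
 [532.7 271.1]] [488.78555566 308.8501462 ]
[ 53.50757506 102.67032626  50.15737524 102.67140365] [-158.33241693  110.86040356   21.66028685  -67.26992105]
[509.21216758 246.99098666 300.65540229]
```

View pics/w2.png

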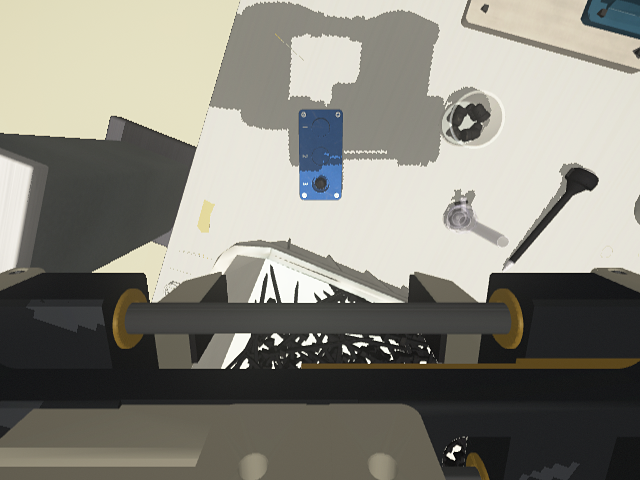

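The nest is seen at u 299–343, v 109–200, aligned with the tool; cup (473,120) and cannula (460,215) are clear of it.

Run:
```python
from h import *
c=np.load("w2.npy",allow_pickle=True).item()
p=ray(c,320.8,154.4,24); print(p)
q=[ray(c,u,v,24)[:2] for u,v in [(320.8,109.5),(320.8,199.5)]]; d=q[0]-q[1]; a=np.degrees(np.arctan2(d[1],d[0])); print(np.hypot(*d),a)
rel((p[0],p[1],33),a)
```

```text
[488.67940175 310.09116398  24.        ]
105.07262873161393 111.80835277711303
dp [0.0663 0.0042 0.2676] rot [ 0.0001  0.0003 -0.0027] rows [5. 1.] t 3.375
```

```bash
python3 -m pendant '{"dp":[[0.05,0.004,0.03],[0.066,0.004,0.08],[0.066,0.004,0.13],[0.066,0.004,0.18],[0.066,0.004,0.22],[0.066,0.004,0.245],[0.066,0.004,0.26],[0.066,0.004,0.267]],"rotation":[[0,0,0],[0,0,0],[0,0,0],[0,0,0],[0,0,0],[0,0,0],[0,0,0],[0,0,0]]}'
python3 -m pendant '{"dp":[[0,0,0],[0,0,0],[0,0,0],[0,0,0]],"rotation":[[0,0,0],[0,0,0],[0,0,0],[0,0,0]]}'
python3 - <<'E'
from h import *
rel((488.7,310,33),111.8)
E
```

```text
time: 4.38
tool_pos: [488.4, 310.6, 33.2]
tcp_rot: [-3.141, 0.0, 1.95]
contact_force: [-0.5, 0.7, -0.1]
grip_width: 91.9
finger_force: 0.0
time: 4.88
tool_pos: [488.3, 311.1, 34.0]
tcp_rot: [3.141, 0.0, 1.951]
contact_force: [0.0, 0.1, 0.0]
grip_width: 91.9
finger_force: 0.0
dp [-0.0012 -0.0001  0.001 ] rot [ 0.0008  0.0001 -0.0004] rows [1. 1.] t 4.875
```

```bash
python3 -m pendant '{"dp":[[-0.001,0,0.001],[-0.001,0,0.001],[-0.001,0,0.001],[-0.001,0,0.001],[-0.001,0,0.001],[-0.001,0,0.001],[-0.001,0,0.001],[-0.001,0,0.001]],"rotation":[[0,0,0],[0,0,0],[0,0,0],[0,0,0],[0,0,0],[0,0,0],[0,0,0],[0,0,0]]}' 0.03
python3 -m pendant '{"dp":[[0,0,0],[0,0,0]],"rotation":[[0,0,0],[0,0,0]]}'
```

```text
time: 5.88
tool_pos: [488.5, 310.1, 32.4]
tcp_rot: [-3.141, 0.0, 1.951]
contact_force: [0.8, 0.2, -0.1]
grip_width: 51.8
finger_force: 30.0
time: 6.12
tool_pos: [488.4, 310.1, 32.4]
tcp_rot: [-3.141, 0.0, 1.951]
contact_force: [-0.8, -0.9, -0.6]
grip_width: 51.2
finger_force: 30.0
```

```bash
python3 -m pendant '{"dp":[[0,0,-0.01],[0,0,-0.04],[0,0,-0.08],[0,0,-0.13],[0,0,-0.18],[0,0,-0.22],[0,0,-0.25],[0,0,-0.26]],"rotation":[[0,0,0],[0,0,0],[0,0,0],[0,0,0],[0,0,0],[0,0,0],[0,0,0],[0,0,0]]}'
python3 - <<'E'
from h import *
q=np.load("vice.npy")
V=lambda X,Y:np.array([q[0]+np.cos(q[2])*X-np.sin(q[2])*Y,q[1]+np.sin(q[2])*X+np.cos(q[2])*Y])
b=V((q[3]+q[4])/2+0.5,18); print(b); yaw=np.degrees(q[2])+90
rel((*b,300),yaw)
E
```

```text
time: 7.12
tool_pos: [488.9, 310.3, 294.9]
tcp_rot: [3.138, -0.0, 1.951]
contact_force: [0.3, 0.1, -2.4]
grip_width: 51.5
finger_force: 30.0
[ 585.97249888 -273.55854679]
dp [-0.5782 -0.1263 -0.0057] rot [ 0.0039  0.0002 -0.1842] rows [10.  1.] t 7.125
```

```bash
python3 -m pendant '{"dp":[[-0.02,-0.004,0],[-0.06,-0.013,0],[-0.11,-0.024,0],[-0.16,-0.035,0],[-0.21,-0.046,0],[-0.26,-0.057,0],[-0.31,-0.068,0],[-0.36,-0.079,0]],"rotation":[[0,0,0],[0,0,-0.02],[0,0,-0.04],[0,0,-0.06],[0,0,-0.08],[0,0,-0.1],[0,0,-0.12],[0,0,-0.14]]}'
python3 - <<'E'
from h import *
rel((586,-273.5,290),122.3)
E
```

```text
time: 8.12
tool_pos: [547.6, -56.1, 290.7]
tcp_rot: [-3.139, -0.002, 2.091]
contact_force: [0.9, -0.0, -1.8]
grip_width: 51.5
finger_force: 30.0
dp [-0.2077 -0.0747  0.0005] rot [-0.0026 -0.002  -0.0438] rows [4. 1.] t 8.125
```

```bash
python3 -m pendant '{"dp":[[-0.045,-0.016,0],[-0.09,-0.032,0],[-0.13,-0.047,0],[-0.17,-0.061,0],[-0.195,-0.07,0],[-0.208,-0.075,0],[-0.208,-0.075,0],[-0.208,-0.075,0]],"rotation":[[0,0,-0.01],[0,0,-0.02],[0,0,-0.03],[0,0,-0.044],[0,0,-0.044],[0,0,-0.044],[0,0,-0.044],[0,0,-0.044]]}'
python3 -m pendant '{"dp":[[0,0,0],[0,0,0],[0,0,0]],"rotation":[[0,0,0],[0,0,0],[0,0,0]]}'
python3 - <<'E'
from h import *
rel((586,-273.5,100),122.3)
E
```

```text
time: 9.12
tool_pos: [586.7, -270.3, 292.3]
tcp_rot: [-3.141, -0.001, 2.136]
contact_force: [-0.1, -0.3, -2.2]
grip_width: 51.8
finger_force: 30.0
time: 9.5
tool_pos: [587.0, -270.9, 292.7]
tcp_rot: [3.141, 0.0, 2.135]
contact_force: [-0.3, -0.5, -1.8]
grip_width: 51.4
finger_force: 30.0
dp [-0.0016 -0.0023  0.1927] rot [0.0001 0.0003 0.0009] rows [4. 1.] t 9.5
```

```bash
python3 -m pendant '{"dp":[[-0.002,-0.002,0.04],[-0.002,-0.002,0.08],[-0.002,-0.002,0.12],[-0.002,-0.002,0.15],[-0.002,-0.002,0.175],[-0.002,-0.002,0.191],[-0.002,-0.002,0.191],[-0.002,-0.002,0.191]],"rotation":[[0,0,0],[0,0,0],[0,0,0],[0,0,0],[0,0,0],[0,0,0],[0,0,0],[0,0,0]]}'
python3 -m pendant '{"dp":[[0,0,0],[0,0,0]],"rotation":[[0,0,0],[0,0,0]]}'
python3 - <<'E'
from h import *
rel((586,-273.5,82.5),122.3)
c=cap("wrist"); np.save("w3.npy",c,allow_pickle=True)
cv2.imwrite("pics/w3.png",cv2.resize(c["pixels"][60:300,180:460,::-1],(700,600)))
E
```

```text
time: 10.5
tool_pos: [586.9, -274.4, 102.7]
tcp_rot: [3.141, 0.002, 2.135]
contact_force: [-0.3, 0.5, -2.1]
grip_width: 51.4
finger_force: 30.0
time: 10.75
tool_pos: [586.6, -274.3, 102.4]
tcp_rot: [3.141, 0.001, 2.135]
contact_force: [1.1, -0.4, -2.0]
grip_width: 51.5
finger_force: 30.0
dp [ 0.001  -0.0001  0.0199] rot [0.0006 0.0014 0.0003] rows [1. 1.] t 10.75
```

View pics/w3.png

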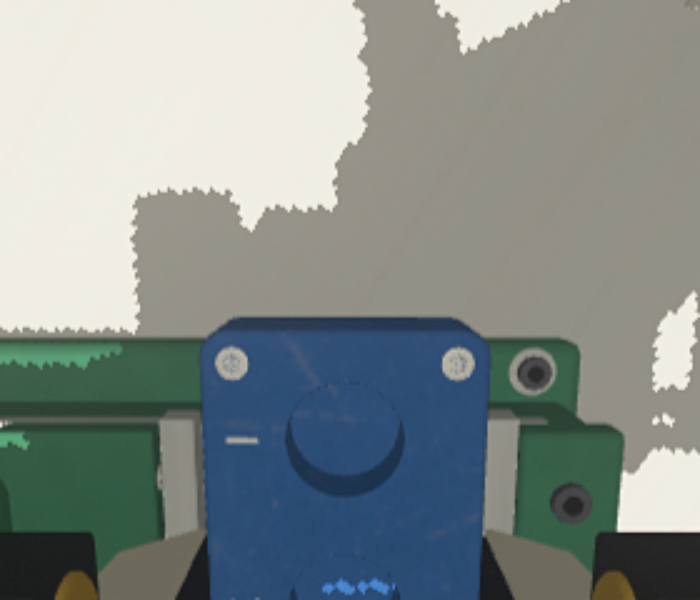

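The nest sits centrally between the near pad (left strip, crop u 160–203) and the far pad (485–520), parallel to both. I'll lower it.

```bash
python3 -m pendant '{"dp":[[0.001,0,0.005],[0.001,0,0.01],[0.001,0,0.014],[0.001,0,0.017],[0.001,0,0.018],[0.001,0,0.018]],"rotation":[[0,0,0],[0,0,0],[0,0,0],[0,0,0],[0,0,0],[0,0,0]]}'
python3 -m pendant '{"dp":[[0,0,0.0005],[0,0,0.001],[0,0,0.001]],"rotation":[[0,0,0],[0,0,0],[0,0,0]]}'
```

```text
time: 11.55
tool_pos: [585.8, -273.2, 83.5]
tcp_rot: [-3.142, 0.0, 2.135]
contact_force: [0.3, -0.1, -1.6]
grip_width: 51.6
finger_force: 30.0
time: 11.92
tool_pos: [585.8, -273.2, 82.5]
tcp_rot: [-3.142, 0.0, 2.135]
contact_force: [-0.7, -0.4, -1.5]
grip_width: 51.7
finger_force: 30.0
```

```bash
python3 -m pendant '{"dp":[[0,0,0.0005],[0,0,0.001],[0,0,0.001]],"rotation":[[0,0,0],[0,0,0],[0,0,0]]}'
```

```text
time: 12.3
tool_pos: [585.8, -273.2, 82.4]
tcp_rot: [3.141, 0.001, 2.135]
contact_force: [-1.9, 1.9, 4.3]
grip_width: 51.1
finger_force: 30.0
```

Bed contact felt (+6 N). I'll slide toward the stop.

```bash
python3 -m pendant '{"dp":[[-0.001,0,-0.0005],[-0.003,0,-0.0005],[-0.005,0,-0.0005],[-0.007,0,-0.0005],[-0.009,0,-0.0005],[-0.011,0,-0.0005],[-0.012,0,-0.0005],[-0.013,0,-0.0005]],"rotation":[[0,0,0],[0,0,0],[0,0,0],[0,0,0],[0,0,0],[0,0,0],[0,0,0],[0,0,0]]}'
python3 -m pendant '{"dp":[[-0.0005,0,0],[-0.001,0,0],[-0.0015,0,0],[-0.0015,0,0]],"rotation":[[0,0,0],[0,0,0],[0,0,0],[0,0,0]]}'
python3 - <<'E'
from h import *
q=np.load("vice.npy");d=get_obs()["tool_pos"][:2]-q[:2];ca,sa=np.cos(q[2]),np.sin(q[2]);print(ca*d[0]+sa*d[1],-sa*d[0]+ca*d[1])
E
```

```text
time: 13.3
tool_pos: [592.9, -284.1, 82.4]
tcp_rot: [3.141, 0.0, 2.135]
contact_force: [-1.2, 3.0, 5.2]
grip_width: 51.7
finger_force: 30.0
time: 13.8
tool_pos: [593.8, -285.4, 82.4]
tcp_rot: [3.141, 0.0, 2.135]
contact_force: [-1.9, 2.3, 6.8]
grip_width: 51.8
finger_force: 30.0
28.519153828441645 3.8301594668640835
```

```bash
python3 -m pendant '{"dp":[[-0.0005,0,0],[-0.001,0,0],[-0.0015,0,0],[-0.002,0,0],[-0.002,0,0]],"rotation":[[0,0,0],[0,0,0],[0,0,0],[0,0,0],[0,0,0]]}'
python3 -m pendant '{"dp":[[-0.0005,0,0],[-0.001,0,0],[-0.001,0,0]],"rotation":[[0,0,0],[0,0,0],[0,0,0]]}'
```

```text
time: 14.42
tool_pos: [594.9, -287.1, 82.4]
tcp_rot: [3.141, 0.0, 2.135]
contact_force: [-2.2, 2.8, 5.1]
grip_width: 51.8
finger_force: 30.0
time: 14.8
tool_pos: [594.9, -287.2, 82.5]
tcp_rot: [3.142, -0.002, 2.135]
contact_force: [-4.0, 5.9, 8.0]
grip_width: 51.6
finger_force: 30.0
```

```bash
python3 -m pendant '{"dp":[[-0.0004,0,-0.0003],[-0.0008,0,-0.0006],[-0.0008,0,-0.0006]],"rotation":[[0,0,0],[0,0,0],[0,0,0]]}'
python3 - <<'E'
from h import *
c=cap("wrist"); 
q=np.load("vice.npy");d=get_obs()["tool_pos"][:2]-q[:2];ca,sa=np.cos(q[2]),np.sin(q[2]);print(ca*d[0]+sa*d[1],-sa*d[0]+ca*d[1])
E
```

```text
time: 15.18
tool_pos: [594.9, -287.2, 82.4]
tcp_rot: [-3.141, -0.004, 2.135]
contact_force: [-4.3, 6.1, 5.3]
grip_width: 51.7
finger_force: 30.0
28.513705876302993 1.670418678474606
```

The nest is blocked at the stop at about 7 N. I'll release it and rise.

```bash
python3 -m pendant '{"dp":[[0,0,-0.0005],[0,0,-0.0005],[0,0,-0.0005],[0,0,-0.0005],[0,0,-0.0005]],"rotation":[[0,0,0],[0,0,0],[0,0,0],[0,0,0],[0,0,0]]}' 0.085
python3 -m pendant '{"dp":[[0,0,-0.01],[0,0,-0.04],[0,0,-0.08],[0,0,-0.13],[0,0,-0.18],[0,0,-0.22]],"rotation":[[0,0,0],[0,0,0],[0,0,0],[0,0,0],[0,0,0],[0,0,0]]}'
python3 - <<'E'
from h import *
q=np.load("vice.npy")
V=lambda X,Y:np.array([q[0]+np.cos(q[2])*X-np.sin(q[2])*Y,q[1]+np.sin(q[2])*X+np.cos(q[2])*Y])
p=V(-130,0);print(p);rel((*p,300),np.degrees(q[2]))
c=get_obs(); c=cap("wrist")
for yaw,X in [(32.3,-130),(32.3,-200),(32.3,-160)]:
    T=np.eye(4);T[:3,:3]=R.from_euler("xyz",[np.pi,0,np.radians(yaw)]).as_matrix();T[:3,3]=(*V(X,0),300)
    c["pose"]=T@c["T_tool_cam"]; print(X,[np.round(proj(c,(*V(*a[:2]),a[2]))) for a in [(-164,40,85),(-164,0,114),(30,0,74),(32,-53,61),(-48,0,100)]])
E
```

```text
time: 15.85
tool_pos: [595.6, -288.8, 83.1]
tcp_rot: [-3.142, 0.0, 2.135]
contact_force: [0.7, -0.2, 0.1]
grip_width: 84.6
finger_force: 0.0
time: 16.6
tool_pos: [595.6, -288.7, 306.6]
tcp_rot: [3.14, 0.003, 2.135]
contact_force: [1.5, 0.2, -0.7]
grip_width: 84.8
finger_force: 0.0
[ 461.85638173 -373.39704507]
dp [-1.000e-04 -1.583e-01  6.400e-03] rot [3.3000e-03 1.3000e-03 1.5707e+00] rows [3. 9.] t 16.6
-130 [array([281., 249.]), array([317., 256.]), array([317.,  57.]), array([369.,  58.]), array([317., 138.])]
-200 [array([279., 184.]), array([317., 187.]), array([317., -26.]), array([372., -22.]), array([317.,  58.])]
-160 [array([280., 222.]), array([317., 228.]), array([317.,  22.]), array([370.,  25.]), array([317., 105.])]
```

```bash
python3 -m pendant '{"dp":[[0,-0.02,0],[0,-0.05,0.002],[0,-0.08,0.003],[0,-0.11,0.004],[0,-0.14,0.005],[0,-0.158,0.006],[0,-0.158,0.006],[0,-0.158,0.006]],"rotation":[[0,0,0.17],[0,0,0.35],[0,0,0.53],[0,0,0.71],[0,0,0.89],[0,0,1.07],[0,0,1.25],[0,0,1.43]]}'
python3 -m pendant '{"dp":[[0,0,0],[0,0,0],[0,0,0],[0,0,0]],"rotation":[[0,0,0.14],[0,0,0.14],[0,0,0.14],[0,0,0.14]]}'
python3 - <<'E'
from h import *
c=cap("wrist"); np.save("w4.npy",c,allow_pickle=True)
cv2.imwrite("pics/w4.png",cv2.resize(c["pixels"][20:290,200:440,::-1],(533,600),interpolation=cv2.INTER_CUBIC)); print(get_obs()["tool_pos"],get_obs()["tcp_rot"])
E
```

```text
time: 17.65
tool_pos: [461.7, -373.3, 297.8]
tcp_rot: [3.141, -0.0, 0.698]
contact_force: [-0.8, 0.3, -0.5]
grip_width: 85.0
finger_force: 0.0
time: 18.15
tool_pos: [462.0, -373.1, 297.2]
tcp_rot: [3.141, 0.0, 0.566]
contact_force: [-0.6, 0.8, -0.5]
grip_width: 85.2
finger_force: 0.0
[ 462.00575893 -373.06653531  297.18314242] [3.14154069e+00 4.69028158e-05 5.66006784e-01]
```

View pics/w4.png

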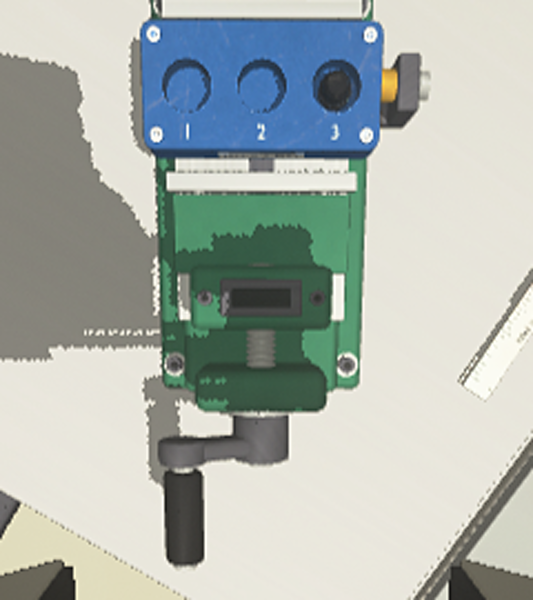

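The nest's end touches the brass button at crop (387,85). The tab slot at (262,298) is empty, and the grip spans (184,472)–(184,562). I'll solve for the grip position.

```bash
cat >> h.py <<'E'
q=np.load("vice.npy"); ca,sa=np.cos(q[2]),np.sin(q[2])
V=lambda X,Y:np.array([q[0]+ca*X-sa*Y,q[1]+sa*X+ca*Y])
def inV(p): d=np.asarray(p)[:2]-q[:2]; return np.array([ca*d[0]+sa*d[1],-sa*d[0]+ca*d[1]])
E
python3 - <<'E'
from h import *
c=np.load("w4.npy",allow_pickle=True).item(); P=lambda u,v:(200+u/2.222,20+v/2.222)
for z in range(60,116,6):
    a,m,b=[inV(ray(c,*P(184,v),z)) for v in (472,517,564)]
    print(z,a.round(1),m.round(1),b.round(1),"r",np.hypot(m[1],z-72).round(1))
# checks: pad & spindle hub & slot, projected vs seen
for n,a in {"padL":(q[4],45,61),"padR":(q[4],-45,61),"btn":(32,-53,61),"hub":(-125,0,85),"slot":(q[4]-45,0,100)}.items():
    u,v=proj(c,(*V(*a[:2]),a[2])); print(n,np.round([(u-200)*2.222,(v-20)*2.222]))
E
```

```text
60 [-150.1   39.8] [-174.6   40.4] [-200.9   41. ] r 42.1
66 [-148.7   39.2] [-172.8   39.8] [-198.7   40.4] r 40.2
72 [-147.3   38.5] [-171.    39.1] [-196.5   39.7] r 39.1
78 [-145.9   37.9] [-169.2   38.5] [-194.3   39.1] r 38.9
84 [-144.5   37.3] [-167.4   37.8] [-192.1   38.4] r 39.7
90 [-143.    36.6] [-165.6   37.2] [-189.8   37.8] r 41.3
96 [-141.6   36. ] [-163.8   36.5] [-187.6   37.1] r 43.7
102 [-140.2   35.4] [-162.    35.9] [-185.4   36.5] r 46.8
108 [-138.8   34.7] [-160.1   35.3] [-183.2   35.8] r 50.4
114 [-137.4   34.1] [-158.3   34.6] [-181.    35.2] r 54.4
padL [165. 170.]
padR [357. 171.]
btn [377.  85.]
hub [261. 433.]
slot [261. 268.]
```

Run:
```python
from h import *
rel((*V(-177,37),100),np.degrees(q[2]))
```

```text
dp [-0.0472 -0.0369  0.1972] rot [0.0001 0.     0.0018] rows [4. 1.] t 18.2
```

```bash
python3 -m pendant '{"dp":[[-0.03,-0.02,0.02],[-0.047,-0.037,0.06],[-0.047,-0.037,0.1],[-0.047,-0.037,0.14],[-0.047,-0.037,0.17],[-0.047,-0.037,0.19],[-0.047,-0.037,0.197],[-0.047,-0.037,0.197]],"rotation":[[0,0,0],[0,0,0],[0,0,0],[0,0,0],[0,0,0],[0,0,0],[0,0,0],[0,0,0]]}' 0.06
python3 -m pendant '{"dp":[[0,0,0],[0,0,0],[0,0,0]],"rotation":[[0,0,0],[0,0,0],[0,0,0]]}'
python3 - <<'E'
from h import *
rel((*V(-177,37),100),np.degrees(q[2]))
c=cap("wrist"); np.save("w5.npy",c,allow_pickle=True)
t=cap("top"); np.save("t5.npy",t,allow_pickle=True)
u,v=proj(t,(*V(-52,0),100)); print(u,v,proj(c,(*V(-52,0),100)),proj(c,(*V(-52,0),112)))
u,v=int(u),int(v)
a=cv2.resize(t["pixels"][v-35:v+35,u-35:u+35],(400,400),interpolation=cv2.INTER_CUBIC)
b=cv2.resize(c["pixels"][0:360,140:500],(400,400))
cv2.imwrite("pics/m5.png",np.hstack([a,b])[:,:,::-1])
E
```

```text
time: 19.2
tool_pos: [402.6, -367.1, 100.3]
tcp_rot: [3.142, 0.0, 0.565]
contact_force: [0.2, 1.0, 0.1]
grip_width: 60.0
finger_force: 0.0
time: 19.58
tool_pos: [402.7, -367.2, 100.7]
tcp_rot: [3.141, -0.0, 0.565]
contact_force: [0.7, 0.1, 0.5]
grip_width: 60.4
finger_force: 0.0
dp [-0.0003 -0.0001  0.0007] rot [ 0.001  -0.0001  0.0007] rows [1. 1.] t 19.575
433.8000475959776 258.62007775333416 (np.float64(418.0106681956354), np.float64(-6.829952488441904)) (np.float64(428.6370603092259), np.float64(-23.683100268228742))
```

View pics/m5.png

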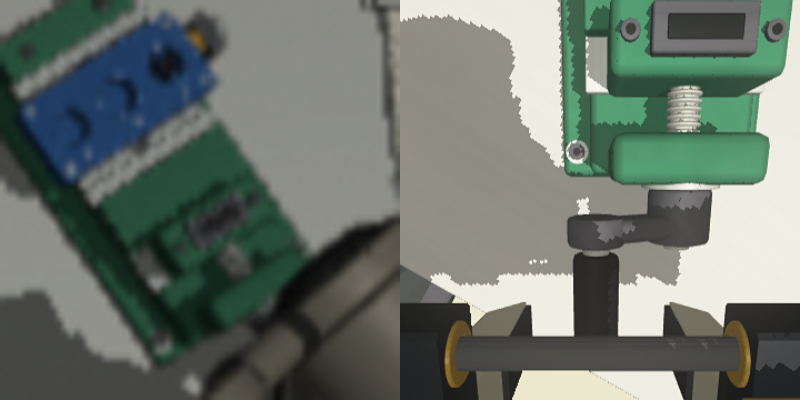

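Both views show the slot: top crop (217,222), wrist crop (707,25). The grip is centred between the fingers. I'll close on it and start turning.

```bash
python3 -m pendant '{"dp":[[0,0,0],[0,0,0],[0,0,0],[0,0,0],[0,0,0],[0,0,0]],"rotation":[[0,0,0],[0,0,0],[0,0,0],[0,0,0],[0,0,0],[0,0,0]]}' 0.005
python3 -m pendant '{"dp":[[0,0.0042,-0.006],[0,0.0094,-0.0112],[0,0.0154,-0.0154],[0,0.022,-0.0185],[0,0.022,-0.0185]],"rotation":[[0,0,0],[0,0,0],[0,0,0],[0,0,0],[0,0,0]]}'
python3 - <<'E'
from h import *
o=get_obs(); print(inV(o["tool_pos"]),o["tool_pos"][2])
E
```

```text
time: 20.42
tool_pos: [402.3, -366.7, 100.0]
tcp_rot: [-3.141, 0.0, 0.565]
contact_force: [-2.4, 2.2, 1.4]
grip_width: 18.3
finger_force: 30.0
time: 21.05
tool_pos: [414.5, -386.1, 119.5]
tcp_rot: [3.141, 0.0, 0.565]
contact_force: [-2.0, 3.5, 4.3]
grip_width: 17.8
finger_force: 30.0
[-176.80302389   14.55565098] 119.50042804296766
```

```bash
python3 -m pendant '{"dp":[[0,0.0085,-0.0021],[0,0.0173,-0.0024],[0,0.0259,-0.0009],[0,0.0341,0.0024],[0,0.0414,0.0073],[0,0.0475,0.0136],[0,0.0521,0.0211],[0,0.0551,0.0293]],"rotation":[[0,0,0],[0,0,0],[0,0,0],[0,0,0],[0,0,0],[0,0,0],[0,0,0],[0,0,0]]}'
cat > k.py <<'E'
from h import *
import sys
o=get_obs(); p=inV(o["tool_pos"]); z=o["tool_pos"][2]
F=o["contact_force"]; print("x,y,z",p.round(1),z.round(1),"F vice",(ca*F[0]+sa*F[1]).round(1),(-sa*F[0]+ca*F[1]).round(1),F[2].round(1))
ph=np.degrees(np.arctan2(-p[1],z-80)); print("phi",ph.round(1),"r",np.hypot(p[1],z-80).round(1))
for d in map(float,sys.argv[1:]):
    a=np.radians(ph+d); print(d,"dy %.1f dz %.1f"%(42*np.sin(a)+p[1],z-80-42*np.cos(a)))
c=cap("wrist");t=cap("top")
def org(c,box):
    u0,v0,u1,v1=box; h=cv2.cvtColor(c["pixels"][v0:v1,u0:u1],cv2.COLOR_RGB2HSV); return int((cv2.inRange(h,(5,140,90),(22,255,255))>0).sum())
u,v=map(int,proj(t,(*V(-48,0),104))); print("orange top",org(t,(u-9,v-9,u+10,v+10)),"wrist",org(c,(150,0,500,130)),"t",o["time"])
np.save("wk.npy",c,allow_pickle=True);np.save("tk.npy",t,allow_pickle=True)
E
python3 k.py 12 24 36 48 60 72 84 96
```

```text
time: 22.05
tool_pos: [443.9, -432.6, 88.7]
tcp_rot: [3.141, 0.0, 0.565]
contact_force: [-3.0, 1.4, 3.7]
grip_width: 18.2
finger_force: 30.0
x,y,z [-176.8  -40.4] 88.7 F vice -1.8 2.7 3.7
phi 77.8 r 41.4
12.0 dy 1.6 dz 8.6
24.0 dy 0.7 dz 17.3
36.0 dy -2.0 dz 25.7
48.0 dy -6.4 dz 33.3
60.0 dy -12.2 dz 39.8
72.0 dy -19.3 dz 45.0
84.0 dy -27.3 dz 48.6
96.0 dy -35.9 dz 50.5
orange top 0 wrist 0 t 22.05
```

```bash
python3 -m pendant '{"dp":[[0,0.0016,0.0086],[0,0.0007,0.0173],[0,-0.002,0.0257],[0,-0.0064,0.0333],[0,-0.0122,0.0398],[0,-0.0193,0.045],[0,-0.0273,0.0486],[0,-0.0359,0.0505]],"rotation":[[0,0,0],[0,0,0],[0,0,0],[0,0,0],[0,0,0],[0,0,0],[0,0,0],[0,0,0]]}'
python3 k.py 12 24 36 48 60 72 84 96
```

```text
time: 23.15
tool_pos: [424.7, -402.1, 38.3]
tcp_rot: [3.14, -0.0, 0.565]
contact_force: [1.1, -4.8, 1.0]
grip_width: 18.0
finger_force: 30.0
x,y,z [-176.7   -4.4] 38.3 F vice -1.6 -4.7 1.0
phi 174.0 r 41.9
12.0 dy -8.8 dz 0.1
24.0 dy -17.4 dz -1.8
36.0 dy -25.4 dz -5.3
48.0 dy -32.5 dz -10.5
60.0 dy -38.4 dz -17.0
72.0 dy -42.8 dz -24.6
84.0 dy -45.5 dz -32.9
96.0 dy -46.4 dz -41.7
orange top 0 wrist 0 t 23.15
```

```bash
python3 -m pendant '{"dp":[[0,-0.0088,0.0001],[0,-0.0174,-0.0018],[0,-0.0254,-0.0053],[0,-0.0325,-0.0105],[0,-0.0384,-0.017],[0,-0.0428,-0.0246],[0,-0.0455,-0.0329],[0,-0.0464,-0.0417]],"rotation":[[0,0,0],[0,0,0],[0,0,0],[0,0,0],[0,0,0],[0,0,0],[0,0,0],[0,0,0]]}'
python3 k.py 10 20 30 40 50 60
```

```text
time: 24.25
tool_pos: [399.5, -362.2, 81.0]
tcp_rot: [-3.141, 0.0, 0.565]
contact_force: [0.9, -2.7, -6.9]
grip_width: 17.8
finger_force: 30.0
x,y,z [-176.7   42.7] 81.0 F vice -0.7 -2.8 -6.9
phi -88.6 r 42.8
10.0 dy 1.6 dz -7.3
20.0 dy 3.6 dz -14.3
30.0 dy 6.9 dz -20.8
40.0 dy 11.2 dz -26.7
50.0 dy 16.5 dz -31.8
60.0 dy 22.6 dz -35.8
orange top 0 wrist 0 t 24.25
```

```bash
python3 -m pendant '{"dp":[[0,0.0016,-0.0073],[0,0.0036,-0.0143],[0,0.0069,-0.0208],[0,0.0112,-0.0267],[0,0.0112,-0.0267]],"rotation":[[0,0,0],[0,0,0],[0,0,0],[0,0,0],[0,0,0]]}'
python3 k.py 10 20 30 40 50 60
python3 - <<'E'
from h import *
c=np.load("wk.npy",allow_pickle=True).item();t=np.load("tk.npy",allow_pickle=True).item()
u,v=map(int,proj(t,(*V(-10,0),80)))
a=cv2.resize(t["pixels"][v-25:v+25,u-25:u+25],(400,400),interpolation=cv2.INTER_CUBIC)
b=cv2.resize(c["pixels"][0:360,140:500],(400,400))
cv2.imwrite("pics/m6.png",np.hstack([a,b])[:,:,::-1])
E
```

```text
time: 24.98
tool_pos: [405.4, -371.7, 108.2]
tcp_rot: [-3.14, 0.0, 0.565]
contact_force: [-5.1, 4.8, 4.0]
grip_width: 17.9
finger_force: 30.0
x,y,z [-176.8   31.6] 108.2 F vice -1.7 6.8 4.0
phi -48.3 r 42.3
10.0 dy 5.6 dz -4.8
20.0 dy 11.7 dz -8.8
30.0 dy 18.4 dz -11.7
40.0 dy 25.5 dz -13.4
50.0 dy 32.9 dz -13.8
60.0 dy 40.1 dz -13.0
orange top 0 wrist 0 t 24.975
```

View pics/m6.png

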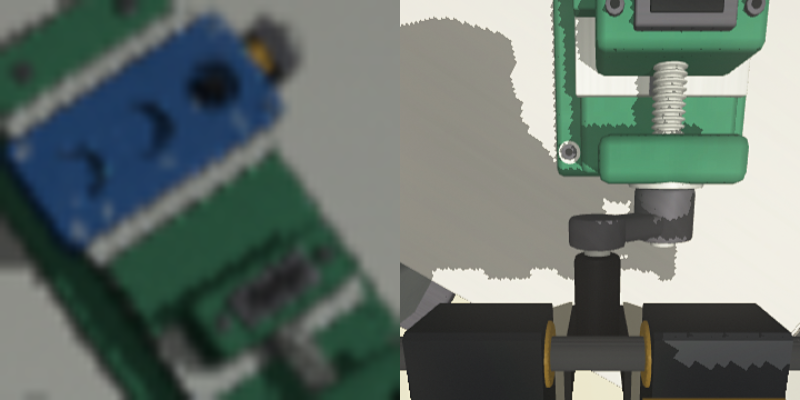

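The pad now bears on the nest and the slot is still black, with no tab. That uses up my views, so from here I'll track the tab numerically in small steps.

```bash
sed -i 's/V(-48,0),104/V(-40,0),106/; s/(5,140,90)/(3,110,60)/' k.py
cat >> k.py <<'E'
for n,c,b in (("top",t,(u-9,v-9,u+10,v+10)),("wrist",c,(280,0,500,60))):
    a=c["pixels"][b[1]:b[3],b[0]:b[2]].astype(int); d=a[...,0]-a[...,2]; i=np.unravel_index(d.argmax(),d.shape); print(n,"max R-B",d.max(),a[i],"n>40",(d>40).sum())
E
python3 -m pendant '{"dp":[[0,0.0056,-0.0048],[0,0.0117,-0.0088],[0,0.0117,-0.0088]],"rotation":[[0,0,0],[0,0,0],[0,0,0]]}'
python3 k.py 5 10 15 20 30
```

```text
time: 25.45
tool_pos: [412.0, -382.1, 117.4]
tcp_rot: [3.142, 0.0, 0.565]
contact_force: [-4.3, 4.6, 5.6]
grip_width: 18.0
finger_force: 30.0
x,y,z [-176.8   19.4] 117.4 F vice -1.2 6.2 5.6
phi -27.3 r 42.1
5.0 dy 3.4 dz -1.4
10.0 dy 6.8 dz -2.6
15.0 dy 10.4 dz -3.6
20.0 dy 14.0 dz -4.2
30.0 dy 21.3 dz -4.5
orange top 0 wrist 0 t 25.45
top max R-B 5 [138 140 133] n>40 0
wrist max R-B 21 [223 216 202] n>40 0
```

Total turn is about 395°. I'll continue in 15–20° steps.

```bash
python3 -m pendant '{"dp":[[0,0.0068,-0.0026],[0,0.014,-0.0042],[0,0.014,-0.0042]],"rotation":[[0,0,0],[0,0,0],[0,0,0]]}'
python3 k.py 5 10 15 20 30
```

```text
time: 25.92
tool_pos: [420.1, -394.9, 121.7]
tcp_rot: [3.138, -0.0, 0.565]
contact_force: [-3.3, 0.6, 5.4]
grip_width: 18.2
finger_force: 30.0
x,y,z [-176.8    4.2] 121.7 F vice -2.4 2.2 5.4
phi -5.7 r 41.9
5.0 dy 3.7 dz -0.3
10.0 dy 7.3 dz -0.2
15.0 dy 11.0 dz 0.3
20.0 dy 14.5 dz 1.0
30.0 dy 21.4 dz 3.4
orange top 0 wrist 0 t 25.925
top max R-B 4 [137 139 133] n>40 0
wrist max R-B 21 [231 226 210] n>40 0
```

```bash
python3 -m pendant '{"dp":[[0,0.0073,-0.0002],[0,0.0145,0.001],[0,0.0145,0.001]],"rotation":[[0,0,0],[0,0,0],[0,0,0]]}'
python3 k.py 5 10 15 20 30
```

```text
time: 26.4
tool_pos: [428.0, -407.4, 120.4]
tcp_rot: [3.138, -0.0, 0.565]
contact_force: [-0.5, -1.9, 4.4]
grip_width: 18.2
finger_force: 30.0
x,y,z [-176.8  -10.6] 120.4 F vice -1.4 -1.4 4.4
phi 14.7 r 41.7
5.0 dy 3.6 dz 0.8
10.0 dy 7.0 dz 2.2
15.0 dy 10.2 dz 3.9
20.0 dy 13.3 dz 5.8
30.0 dy 19.0 dz 10.5
orange top 0 wrist 0 t 26.4
top max R-B 5 [141 143 136] n>40 0
wrist max R-B 21 [224 216 203] n>40 0
```

```bash
python3 -m pendant '{"dp":[[0,0.007,0.0022],[0,0.0133,0.0058],[0,0.0133,0.0058]],"rotation":[[0,0,0],[0,0,0],[0,0,0]]}'
python3 k.py 5 10 15 20 30
```

```text
time: 26.88
tool_pos: [434.9, -418.3, 114.1]
tcp_rot: [3.139, -0.0, 0.565]
contact_force: [-0.8, -3.6, 3.9]
grip_width: 18.1
finger_force: 30.0
x,y,z [-176.8  -23.6] 114.1 F vice -2.7 -2.6 3.9
phi 34.6 r 41.5
5.0 dy 3.2 dz 1.8
10.0 dy 5.9 dz 4.2
15.0 dy 8.4 dz 6.9
20.0 dy 10.7 dz 9.8
30.0 dy 14.4 dz 16.1
orange top 0 wrist 151 t 26.875
top max R-B 11 [55 56 44] n>40 0
wrist max R-B 237 [237 112   0] n>40 38
```

Run:
```python
from h import *
# overlap of gaps: blue vs far pad gap along vice x line in top view, y=+15 and 0, at z=70
t=np.load("tk.npy",allow_pickle=True).item()
for X in np.arange(-56,-20,3):
    u,v=proj(t,(*V(X,0),104)); print(X,np.round([u,v]),t["pixels"][int(round(v)),int(round(u))])
```

```text
-56 [435. 259.] [38 42 41]
-53 [434. 259.] [44 42 41]
-50 [434. 258.] [34 32 31]
-47 [433. 257.] [34 35 35]
-44 [433. 256.] [50 54 53]
-41 [432. 256.] [39 49 45]
-38 [431. 255.] [29 58 43]
-35 [431. 254.] [22 46 34]
-32 [430. 253.] [33 69 51]
-29 [430. 252.] [39 78 58]
-26 [429. 252.] [40 79 59]
-23 [429. 251.] [40 80 59]
```

Run:
```python
from h import *
c=np.load("wk.npy",allow_pickle=True).item()
h=cv2.cvtColor(c["pixels"],cv2.COLOR_RGB2HSV); m=cv2.inRange(h,(3,110,60),(22,255,255)); m[130:]=0; m[:,:150]=0;m[:,500:]=0
n,l,st,ce=cv2.connectedComponentsWithStats(m); print(st[1:])
for z in (100,106,114):
    print(z,[np.round(proj(c,(*V(X,0),z))) for X in (-42,-37)])
i=st[1:,4].argmax()+1; x0=st[i][0]+st[i][2]//2
print([(v,c["pixels"][v,x0].tolist()) for v in range(0,45,2)])
```

```text
[[226   0  64  12 151]]
100 [array([257., -21.]), array([256., -36.])]
106 [array([254., -29.]), array([253., -44.])]
114 [array([250., -41.]), array([249., -57.])]
[(0, [53, 53, 52]), (2, [54, 55, 54]), (4, [55, 55, 54]), (6, [51, 51, 50]), (8, [26, 32, 32]), (10, [133, 68, 18]), (12, [84, 87, 90]), (14, [119, 116, 118]), (16, [118, 116, 117]), (18, [117, 114, 115]), (20, [112, 110, 110]), (22, [84, 84, 85]), (24, [43, 45, 42]), (26, [60, 74, 65]), (28, [86, 164, 118]), (30, [86, 160, 117]), (32, [86, 160, 118]), (34, [83, 156, 115]), (36, [81, 151, 112]), (38, [78, 142, 105]), (40, [73, 134, 99]), (42, [65, 116, 86]), (44, [56, 94, 72])]
```

Run:
```python
from h import *
c=np.load("wk.npy",allow_pickle=True).item()
g=c["pixels"].astype(int)
for v in range(0,15):
    print(v,"".join("O" if g[v,u,0]-g[v,u,2]>40 else ("#" if g[v,u].max()<62 else ("G" if g[v,u,1]>g[v,u,0]+15 else ".")) for u in range(215,302)))
s=cap("scene"); np.save("s.npy",s,allow_pickle=True)
u,v=proj(s,(*V(-40,0),106)); print(u,v); u,v=int(u),int(v)
a=s["pixels"][v-12:v+13,u-12:u+13].astype(int)
for r in a: print("".join("O" if p[0]-p[2]>50 else ("G" if p[1]>p[0]+12 else ("#" if p.max()<62 else ".")) for p in r))
```

```text
0 ........##################################################################O............
1 .........#################################################################O............
2 ........##################################################################O............
3 .........#################################################################O............
4 .........#################################################################O............
5 .........#########################################################.####..#O............
6 .........#################################################################O............
7 .........#################################################################O............
8 .........#################################################################O............
9 ...........OOOOOOOOOOOOOOOOOOOOOOOOOOOOOOOOOOOOOOOOOOOOOOOOOOOOOOOOOOOOOOOO............
10 ...........OOOOOOOOOOOOOOOOOOOOOOOOOOOOOOOOOOOOOOOOOOOOOOOOOOOOOOOOOOOOOOOO............
11 ............O..............OOOOOOO....OOOO...OOOOOOOOOOOOOOO.O.OOOOOOOOOOO.............
12 ...............
[... 241 characters left out ...]
.............
389.75238450702614 215.4257376879291
.....#########...........
....#########............
....##########...........
....##########...........
....###########..........
##..#########............
##############...........
...###########...........
..#.#########............
...##########............
....#########............
....#########............
...##########............
#############............
G############............
GG##########.............
GG###########............
G..#########.............
G..##########............
G..########..............
...#########.#...........
...########.#............
...#########.............
..##########.............
..##########.............
```

The tab is emerging: its orange edge is visible in the wrist view. I'll continue in small steps.

```bash
cat > tab.py <<'E'
from h import *
o=get_obs(); p=inV(o["tool_pos"]); print("phi",np.degrees(np.arctan2(-p[1],o["tool_pos"][2]-80)).round(1))
c=cap("wrist"); g=c["pixels"].astype(int)
for v in range(0,40):
    r="".join("O" if g[v,u,0]-g[v,u,2]>40 else ("#" if g[v,u].max()<62 else ("G" if g[v,u,1]>g[v,u,0]+15 else ".")) for u in range(200,320,2))
    print(v,r)
    if r.count("G")>40: break
E
python3 -m pendant '{"dp":[[0,0.003,0.0018],[0,0.0045,0.003],[0,0.0045,0.003]],"rotation":[[0,0,0],[0,0,0],[0,0,0]]}'
python3 tab.py
```

```text
time: 27.4
tool_pos: [436.9, -421.5, 111.2]
tcp_rot: [3.14, 0.0, 0.565]
contact_force: [-1.7, -2.6, 6.1]
grip_width: 18.2
finger_force: 30.0
phi 41.2
0 G.....##################################.......GGGG...#.....
1 G.....##################################.......GGGG...#.....
2 G.....##################################.......GGGGG..#.#...
3 G.....#################################O.......GGGGG........
4 G......OOOOOOOOOOOOOOOOOOOOOOOOOOOOOOOOO.......GGGGG........
5 G......OOOOOOOOOOOOOOOOOOOOOOOOOOOOOOOOO.......GGGGG.......G
6 GG.....OOOOOOOOOOOOOOOOOOOOOOOOOOOOOOOOO.......GGGGG#......G
7 GG......OOOOOOOOOOOOOOOOOOOOOOOOOOOOOOOO.......GGGGG#.....#G
8 GG.............................................GGGGGG#....GG
9 GG.............................................GGGGGGG#.##GG
10 GG.............................................GGGGGGGG.GGGG
11 GG.............................................GGGGGGGGGGGGG
12 GG.............................................GGGGGGGGGGGGG
13 GG.............................................GGGGGGGGGGGGG
14 GG.............................................GGGGGGGGGGGGG
15 GG.............................................GGGGGGGGGGGGG
16 GG.............................................GGGGGGGGGGGGG
17 GG.............................................GGGGGGGGGGGGG
18 GG####################.........................GGGGGGGGGGGGG
19 GG####################.........................GGGGGGGGGGGGG
20 GGG############################################GGGGGGGGGGGGG
21 GGG############################################GGGGGGGGGGGGG
22 GGGG###########################################GGGGGGGGGGGGG
23 GGGG#.#.#############.....GGGGGGGGGGG.G.GGG..GGGGGGGGGGGGGGG
24 GGGGGGGGGGGGGGGGGGGGGGGGGGGGGGGGGGGGGGGGGGGGGGGGGGGGGGGGGGGG
```

```bash
python3 -m pendant '{"dp":[[0,0.0022,0.002],[0,0.0042,0.004],[0,0.0042,0.004]],"rotation":[[0,0,0],[0,0,0],[0,0,0]]}'
python3 tab.py | head -14; python3 k.py 4 8 12 16| head -6
```

```text
time: 27.82
tool_pos: [439.1, -425.0, 106.9]
tcp_rot: [3.14, 0.0, 0.565]
contact_force: [-0.5, -1.9, 5.3]
grip_width: 18.3
finger_force: 30.0
phi 49.4
0 OOOOOOOOOOOOOOOOOOOOOOOOOOOOOOOOOO.......GGGGGG.......GGGGGG
1 OOOOOOOOOOOOOOOOOOOOOOOOOOOOOOOOOO.......GGGGGG......#GGGGGG
2 .OOOOOOOOOOOOOOOOOOOOOOOOOOOOO.OOO.......GGGGGG#......GGGGGG
3 .........................................GGGGGGG#...#GGGGGGG
4 .........................................GGGGGGG####GGGGGGGG
5 .........................................GGGGGGGGG#.GGGGGGGG
6 ..........................................GGGGGGGGGGGGGGGGGG
7 .........................................GGGGGGGGGGGGGGGGGGG
8 .........................................GGGGGGGGGGGGGGGGGG.
9 ..........................................GGGGGGGGGGGGGGGGG.
10 .........................................GGGGGGGGGGGGGGGGGG.
11 .........................................GGGGGGGGGGGGGGGGGG.
12 .........................................GGGGGGGGGGGGGGGGGG.
x,y,z [-176.8  -31.4] 106.9 F vice -2.3 -0.1 5.9
phi 49.4 r 41.3
4.0 dy 2.3 dz 1.9
8.0 dy 4.0 dz 4.3
12.0 dy 5.5 dz 6.8
16.0 dy 6.8 dz 9.4
```

```bash
python3 -m pendant '{"dp":[[0,0.0023,0.0019],[0,0.004,0.0043],[0,0.0055,0.0068],[0,0.0055,0.0068]],"rotation":[[0,0,0],[0,0,0],[0,0,0],[0,0,0]]}'
python3 k.py 8 16|head -2
python3 -m pendant '{"dp":[[0,0,0],[0,0,0],[0,0,0],[0,0,0]],"rotation":[[0,0,0],[0,0,0],[0,0,0],[0,0,0]]}' 0.05
python3 -m pendant '{"dp":[[0,0,-0.01],[0,0,-0.025],[0,0,-0.04],[0,0,-0.05],[0,0,-0.05],[0,0,-0.05],[0,0,-0.05]],"rotation":[[0,0,0],[0,0,0],[0,0.1,0],[0,0.25,0],[0,0.4,0],[0,0.5,0],[0,0.5,0]]}'
cat > tab2.py <<'E'
from h import *
c=cap("wrist"); np.save("wt.npy",c,allow_pickle=True); g=c["pixels"].astype(int)
h=cv2.cvtColor(c["pixels"],cv2.COLOR_RGB2HSV); m=cv2.inRange(h,(3,150,60),(22,255,255))
n,l,st,ce=cv2.connectedComponentsWithStats(m)
print([s.tolist() for s in st[1:] if s[4]>15])
a=np.array([proj(c,(*V(-40,y),100)) for y in (13,-13)]); print("expected base",a.round())
for z in (100,106,114): print(z,np.round(proj(c,(*V(-40,0),z)),1))
E
python3 tab2.py
```

```text
time: 28.48
tool_pos: [441.8, -429.2, 99.6]
tcp_rot: [-3.141, 0.0, 0.565]
contact_force: [-1.4, -2.3, 2.0]
grip_width: 18.1
finger_force: 30.0
x,y,z [-176.8  -36.4] 99.6 F vice -2.4 -1.2 2.0
phi 61.7 r 41.3
time: 29.08
tool_pos: [442.0, -429.0, 99.4]
tcp_rot: [-3.141, -0.0, 0.565]
contact_force: [0.4, -0.5, 0.5]
grip_width: 49.2
finger_force: 0.0
time: 29.95
tool_pos: [440.8, -430.4, 150.0]
tcp_rot: [-3.141, -0.499, 0.562]
contact_force: [0.1, -0.5, 0.2]
grip_width: 50.1
finger_force: 0.0
[[336, 57, 9, 15, 111], [243, 114, 39, 12, 194], [202, 289, 20, 60, 564], [416, 290, 18, 59, 470], [208, 358, 358, 11, 2315]]
expected base [[245. 111.]
 [282. 111.]]
100 [263.8 110.8]
106 [262.5 105.3]
114 [260.5  97.6]
```

Run:
```python
from h import *
c=np.load("wt.npy",allow_pickle=True).item(); g=c["pixels"].astype(int)
for v in range(100,134):
    print(v,"".join("O" if g[v,u,0]-g[v,u,2]>40 else ("#" if g[v,u].max()<62 else ("G" if g[v,u,1]>g[v,u,0]+15 else ".")) for u in range(232,296)),g[v,262])
```

```text
100 GGGGGGGGGGGGGGGGGGGGGGGGGGGGGGGGGGGGGGGGGGGGGGGGGGGGGGGGGGGGGGGG [ 71 133 100]
101 GGGGGGGGGGGGGGGGGGGGGGGGGGGGGGGGGGGGGGGGGGGGGGGGGGGGGGGGGGGGGGGG [ 74 134 101]
102 GGGGGGGGGGGGGGGGGGGGGGGGGGGGGGGGGGGGGGGGGGGGGGGGGGGGGGGGGGGGGGGG [ 73 134  99]
103 GGGGGGGGGGGGGGGGGGGGGGGGGGGGGGGGGGGGGGGGGGGGGGGGGGGGGGGGGGGGGGGG [ 74 134 100]
104 GGGGGGGGGGGGGGGGGGGGGGGGGGGGGGGGGGGGGGGGGGGGGGGGGGGGGGGGGGGGGGGG [ 73 134  99]
105 GGGGGGGGGGGGGGGGGGGGGGGGGGGGGGGGGGGGGGGGGGGGGGGGGGGGGGGGGGGGGGGG [ 74 134 101]
106 GGGGGGGGGGGGGGGGGGGGGGGGGGGGGGGGGGGGGGGGGGGGGGGGGGGGGGGGGGGGGGGG [ 73 133  99]
107 GGGGGGGGGGGGGGGGGGGGGGGGGGGGGGGGGGGGGGGGGGGGGGGGGGGGGGGGGGGGGGGG [ 74 133 100]
108 GGGGGGGGGGGGGGGGGGGGGGGGGGGGGGGGGGGGGGGGGGGGGGGGGGGGGGGGGGGGGGGG [ 73 134 100]
109 GGGGGGGGGGGGGGGGGGGGGGGGGGGGGGGGGGGGGGGGGGGGGGGGGGGGGGGGGGGGGGGG [ 66 116  88]
110 GGGGGGGGGGGG####################################GGGGGGGGGGGGGGGG [46 53 49]
111 GGGGGGGGGGG######################################GGGGGGGGGGGGGGG [44 44 45]
112 GGGGGGGGGG.######################################.GGGGGGGGGGGGGG [44 46 46]
113 GGGGGGG....###############
[... 979 characters left out ...]
OOOOOOOOOOOOOOOOO.......#GGGGG. [128  67  28]
126 ..GGGG.......OOOOOOOOOOOOOOOOOOOOOOOOOOOOOOOOOOOOO.......#GGGGG. [122  76  54]
127 .GGGGG...................................................#GGGGG# [104  95  90]
128 .GGGGG...................................................#GGGGGG [100 100 101]
129 GGGGGG...................................................#GGGGGG [102 100 101]
130 GGGGGG...................................................#GGGGGG [101  98  99]
131 GGGGGG...................................................#GGGGGG [93 92 92]
132 GGGGGG...................................................#GGGGGG [72 74 74]
133 GGGGGG####################################################GGGGGG [52 55 53]
```

The orange face shows about 6.5 mm plus the black top band, so the tab stands about 7–9 mm out. I'll retreat and check the nest numerically.

```bash
python3 -m pendant '{"dp":[[-0.02,0,-0.03],[-0.04,0,-0.07],[-0.05,0,-0.11],[-0.05,0,-0.15],[-0.05,0,-0.15],[-0.05,0,-0.15],[-0.05,0,-0.15],[-0.05,0,-0.15]],"rotation":[[0,0,0],[0,-0.1,0],[0,-0.25,0],[0,-0.4,0],[0,-0.5,0],[0,-0.5,0],[0,-0.5,0],[0,-0.5,0]]}'
python3 - <<'E'
from h import *
t=cap("top"); t0=np.load("top.npy",allow_pickle=True).item()
u,v=map(int,proj(t,(*V(34,0),74))); m=blue(t,(u-30,v-30,u+30,v+30))
n,l,st,ce=cv2.connectedComponentsWithStats(m); k=(l==1+st[1:,4].argmax()).astype(np.uint8)
r=cv2.boxPoints(cv2.minAreaRect(cv2.findNonZero(k))); W=np.array([inV(ray(t,a,b,74)) for a,b in r]); print("nest in vice:",W.round(1).tolist(),W.mean(0).round(1))
d=np.abs(t["pixels"].astype(int)-t0["pixels"]).max(2)
for nm,(a,b,e,f_) in {"cup":(192,222,222,248),"cann":(226,205,252,230),"cal":(455,185,478,265)}.items(): print(nm,(d[b:f_,a:e]>40).sum())
print(get_obs()["tool_pos"],get_obs()["contact_force"],get_obs()["time"])
E
```

```text
time: 31.0
tool_pos: [343.7, -491.3, 256.8]
tcp_rot: [-3.141, -0.001, 0.564]
contact_force: [-0.4, -0.6, -0.6]
grip_width: 50.2
finger_force: 0.0
nest in vice: [[57.1, 53.4], [56.9, -54.2], [7.2, -52.2], [7.6, 54.8]] [32.2  0.5]
cup 0
cann 0
cal 0
[ 343.65509217 -491.42425381  256.769918  ] [ 0.61433233 -0.7214804   0.06700458] 31.05
```

```bash
python3 -m pendant '{"dp":[[0,0,0],[0,0,0]],"rotation":[[0,0,0],[0,0,0]]}'; python3 -c "
from plant import workorder; print(workorder.close_job())"
```

```text
time: 31.3
tool_pos: [343.9, -491.5, 257.1]
tcp_rot: [-3.141, -0.0, 0.564]
contact_force: [-0.3, 0.1, -0.0]
grip_width: 49.9
finger_force: 0.0
the job is handed in; nothing more can be done
None
```

I clamped the nest flat in the vice with its end against the brass button, stopped the crank with the orange tab out (about 7–9 mm, measured from the wrist camera), let go of everything, and handed the job in at 31 s; the cup, cannula and caliper look unmoved, and no verdict was returned.

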